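Put the stone pots back in the setter's tray

ROBOT

A 7-joint arm with a two-finger parallel gripper is mounted at the origin on the work surface. World frame = base frame: x ahead of the robot, y to its left, z up, the work surface at z = 0. Lengths are in m, angles in rad, forces in N, time in s.
With the tool pointing down it reaches from about 0.4 to 0.875 m from the base axis. Payload 4.4 kg.
Tool frame: the origin (TCP) lies at the very end of the fingers, on their centre line; the grasp point (between the pads) lies 19 mm behind it; z points along the fingers, y is the line along which they close (so a half turn about z gives the same grasp; the last joint's range is limited). The gripper opens to 85 mm and grips with 20 to 120 N. Pads are 22 mm wide; open, the fingers measure 114 mm over their backs; the gripper's body (76 mm by 85 mm) begins 54 mm behind the grasp point. The pads swing forward as they close: fully open they stand 13 mm farther back than shut.
Start: joints at [-1.235, 0.628, 0.038, 1.517, -0.027, 0.996, -0.02], TCP at [0.254, 0.598, 0.231] pointing down, gripper open.
Joint ranges: [-3.06, 3.06], [-0.37, 2.12], [-1.25, 1.32], [0.18, 2.47], [-1.1, 4.24], [0.23, 1.98], [-2.94, 2.94]. Speed limits (rad/s): [2.57, 2.57, 3.14, 3.14, 3.14, 3.14, 3.14].

INTERFACE

Orientations are given as [roll, pitch, yaw] about the fixed x, y, z axes, in that order (R = Rz(yaw) Ry(pitch) Rx(roll)).
In Python, from plant import robot gives the robot as it stands. The module is installed in compiled form; this text tells all that it offers.
- The arm moves only by the tool servo_tool, never from a script. Its argument "increments" is a list of rows, each a list of 7 numbers: the turn, a rotation vector about the tool's x, y, z in rad, then the shift along the tool's x, y, z in cm, then the closure in counts, from 0 (fully open) to 255 (shut). In form: [[rx, ry, rz, dx, dy, dz, claw], ...]. A call has exactly 10 rows; each row is the pose to reach, as a shift and turn from the pose commanded when the call began, along the tool's axes at that moment; what a row does not reach only later rows make up. A row lasts 1/12 s, in which the tool goes at most 41.7 mm and 7.16 degrees, less where a joint would pass 70% of its speed; a pose out of reach is approached as far as the arm can. A call with a gripper value outside its range is refused whole. The fingers move at their own pace and stop on an object; "grip_force" is the grip in N (left out, the last holds). Time passes only in rows, so rows that repeat a pose let the fingers close, or fill a call up. It gives the time, the measured TCP pose, the force, the opening and the grip force at its end, in the units of the state.
- robot.state(): the state, without advancing time (a new reading comes with each control period).
- robot.read_camera(name): name is "scene" or "side" or "wrist"; returns (picture, depth): 420x560x3 uint8, red, green, blue; 420x560 float32, m along the optical axis (not along the pixel's ray), 0 where there is no reading.
- robot.camera_params(name): a dict with "fx", "fy", "cx", "cy" (pixels), "xyz" and "attitude" of the camera in the world; the wrist camera has in their place "hand_eye" (4x4, takes a point from camera to tool coordinates, whose origin is the TCP and whose axes are the flange's). Camera axes: x right, y down, z forward; pixel columns grow to the right and rows downward; lengths in m; the calibration is good to about 2 mm. A picture is of the moment at which its call begins: read the wrist's pose just before it. camera_params takes no time and is no camera call.
- robot.finish_job(): hands the job in; it is judged then, once.
Trained networks look in the newest picture that a camera, given by its name, has taken for a name from the list of things; names that differ only in an ending like _2 or _b are one class to them, and where a whole thing is asked for, a point or a joint stands for the part that bears it (a point fixed in the world has none). Each returns a list of dicts, best first, with "conf" (0 to 1); they miss things now and then, are a little off and sometimes report something else, mostly with a low value. They report only what shows in the picture. A call takes as long as a camera call.
- robot.search_frame(query, camera): "position" ([x, y, z] in m, in world coordinates, good to about 4 mm: the middle of the surface that is visible of it).
- robot.outline_of(query, camera): "region" (420x560 bool, what is visible of it).
- robot.mark_of(query, camera): "position" ([x, y, z] in m, in world coordinates, good to about 4 mm: a listed point, or the origin of a listed thing).
The state is a dict: "t": time; "q": joint angles; "qvel": joint speeds; "joint_torque": joint torques, N m; "position": TCP position; "tool_rot": TCP orientation; "wrist_force": force on the tool from outside, world axes, zero at the start; "moment": the same for the moment, N m; "opening": opening from 0.0 (shut) to 1.0 (fully open); "gripper_force": force on a finger pad.
Only numpy, scipy, OpenCV 4.12 (cv2) and the standard library are available. Lean on these libraries where they do the work, as an engineer would, in place of code of your own. Each camera call takes 0.05 s, during which the arm holds its last target. There are 200 camera calls.

TASK

Put the four loose pots of stones back in the stone tray, each standing flat in the empty place in front of the pot that holds the same colour of stones; set them down rather than dropping them. The pot of gold rings and the empty pot stay where they are on the bench, and the pots already in the tray stay in their places.

Things in the scene. Friction and masses are not known exactly. Their poses are not given: they have to be found in the camera images.
- red_pot: The loose pot of red cut stones, standing somewhere on the bench: glass-topped round aluminium stone pot, 44 mm in diameter, 36 mm high, 50 to 100 g, smooth-sided; origin at the centre of its underside, z up through the window. It is round and its yaw means nothing.
- blue_pot: The loose pot of blue cut stones, standing somewhere on the bench: glass-topped round aluminium stone pot, 44 mm in diameter, 36 mm high, 50 to 100 g, smooth-sided; origin at the centre of its underside, z up through the window. It is round and its yaw means nothing.
- green_pot: The loose pot of green cut stones, standing somewhere on the bench: glass-topped round aluminium stone pot, 44 mm in diameter, 36 mm high, 50 to 100 g, smooth-sided; origin at the centre of its underside, z up through the window. It is round and its yaw means nothing.
- black_pot: The loose pot of black cut stones, standing somewhere on the bench: glass-topped round aluminium stone pot, 44 mm in diameter, 36 mm high, 50 to 100 g, smooth-sided; origin at the centre of its underside, z up through the window. It is round and its yaw means nothing.
- red_mate: The pot of red stones already in the tray, at the far end of its bay; same make and origin as the loose one, free to move. The empty place of its bay is centred about 72 mm from it along its own -x (robot side), on the same floor. Its axes are the tray's: x along the bay away from the robot, y across the bays. It stands on the tray's 4 mm floor.
- blue_mate: The pot of blue stones already in the tray, at the far end of its bay; same make and origin as the loose one, free to move. The empty place of its bay is centred about 72 mm from it along its own -x (robot side), on the same floor. The fixed beech tray, 153 x 312 mm, has four grey-lined bays side by side, each 145 long and 73 wide inside, 77 from centre to centre.
- green_mate: The pot of green stones already in the tray, at the far end of its bay; same make and origin as the loose one, free to move. The empty place of its bay is centred about 72 mm from it along its own -x (robot side), on the same floor. Tray lips and dividers stand 6 mm above the tray floor (10 mm above the bench); the floor is 4 mm thick.
- black_mate: The pot of black stones already in the tray, at the far end of its bay; same make and origin as the loose one, free to move. The empty place of its bay is centred about 72 mm from it along its own -x (robot side), on the same floor. Axes as for the red one: the mates all have the tray's yaw.
- gold_rings_pot: Look-alike standing on the bench: the same pot, but it holds small gold jump rings (metal findings, not stones). It has no bay in the tray. Same size and origin.
- empty_pot: Look-alike standing on the bench: the same pot, empty, only its white pad showing under the window. It has no bay in the tray. Same size and origin.

How it is judged:
By the outcome, as a careful person would: the job done as asked, in the order asked, and still so for the second after the job is handed in, with the robot touching nothing.
It also fails if it takes over 102 s, if anything falls off the work surface, if the arm or the gripper's body presses on something with over 40 N, if the wrist force passes 120 N, or if a joint passes its speed limit or range.

## Working session

There is one attempt and no reset: what is moved stays moved. The work goes in short steps, Python scripts to look and compute and a tool call to move; the robot and the scene stay as the last step left them, time stands still between calls to the robot, and variables do not carry over. Pictures are saved under pics/ and viewed, at most 14 in all, crops included, and the job is handed in when it is done.

Besides the shell and the picture viewer there is one more tool, called as name(argument=value, ...) on one line, values as JSON. servo_tool: Moves the arm, as the interface text tells. Its arguments: {"type":"object","properties":{"increments":{"type":"array"},"grip_force":{"type":"number"}},"required":["increments"]}

```bash
mkdir -p pics; python3 - <<'E'
from plant import robot
import cv2,numpy as np
s=robot.state();print(s['t'],s['position'],s['tool_rot'],s['opening'])
for c in ['scene','side']:
    p,d=robot.read_camera(c);cv2.imwrite(f'pics/{c}0.png',p[:,:,::-1])
    print(c,robot.camera_params(c))
    for n in ['red','blue','green','black']:
        for k in ['_pot','_mate']:
            print(n+k,[(np.round(r['position'],3).tolist(),round(r['conf'],2)) for r in robot.mark_of(n+k,c)[:3]])
    if c=='scene':
        for n in ['gold_rings_pot','empty_pot']:
            print(n,[(np.round(r['position'],3).tolist(),round(r['conf'],2)) for r in robot.mark_of(n,c)[:3]])
print(robot.camera_params('wrist'),robot.state()['t'])
E
```

```text
0.0 [0.25391963 0.59767452 0.2304098 ] [-3.13973904e+00 -1.23388345e-05  2.73978449e+00] 1.0027205659473823
scene {'fx': 502.8555346610851, 'fy': 502.8555346610851, 'cx': 278.66963091822254, 'cy': 214.77077630370437, 'xyz': array([ 1.43780019, -0.16721798,  0.58626618]), 'attitude': array([-2.1208544 , -0.01160678,  1.39899239])}
red_pot [([0.563, -0.353, -0.001], 0.76), ([0.644, 0.168, 0.003], 0.72)]
red_mate [([0.669, 0.012, 0.003], 0.78)]
blue_pot [([0.447, 0.084, -0.0], 0.75)]
blue_mate [([0.641, 0.167, 0.004], 0.88)]
green_pot [([0.438, -0.304, -0.002], 0.78)]
green_mate [([0.661, 0.087, 0.002], 0.71)]
black_pot [([0.436, -0.091, -0.002], 0.65)]
black_mate [([0.684, -0.062, 0.006], 0.92)]
gold_rings_pot [([0.576, 0.367, 0.003], 0.92)]
empty_pot [([0.42, 0.342, 0.002], 0.82)]
side {'fx': 438.42665005407565, 'fy': 438.42665005407565, 'cx': 285.01311467416787, 'cy': 202.53240626748723, 'xyz': array([ 0.3542807 , -0.80902433,  0.70508331]), 'attitude': array([-2.23539232, -0.00917355, -0.24247859])}
red_pot [([0.559, -0.359, -0.001], 0.62)]
red_mate [([0.668, 0.014, 0.001], 0.87)]
blue_pot []
blue_mate [([0.642, 0.165, 0.003], 0.6)]
green_pot [([0.437, -0.299, -0.002], 0.57)]
green_mate [([0.662, 0.083, 0.011], 0.83)]
black_pot [([0.437, -0.093, -0.0], 0.75)]
black_mate [([0.685, -0.061, 0.0], 0.63)]
{'fx': 365.058301316005, 'fy': 365.058301316005, 'cx': 280.6950687964639, 'cy': 211.04205268151497, 'hand_eye': array([[ 1.15353778e-03, -9.45281148e-01, -3.26254841e-01,
         8.41523839e-02],
       [ 9.99998949e-01,  1.37690862e-03, -4.53722598e-04,
        -1.06099649e-03],
       [ 8.78118521e-04, -3.26253975e-01,  9.45281743e-01,
        -1.42445790e-01],
       [ 0.00000000e+00,  0.00000000e+00,  0.00000000e+00,
         1.00000000e+00]])} 1.0
```

View pics/scene0.png

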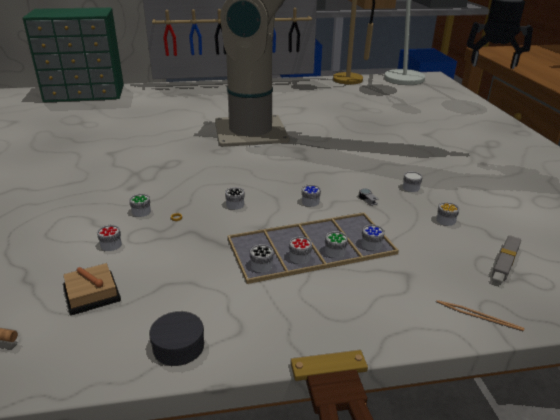

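View pics/side0.png

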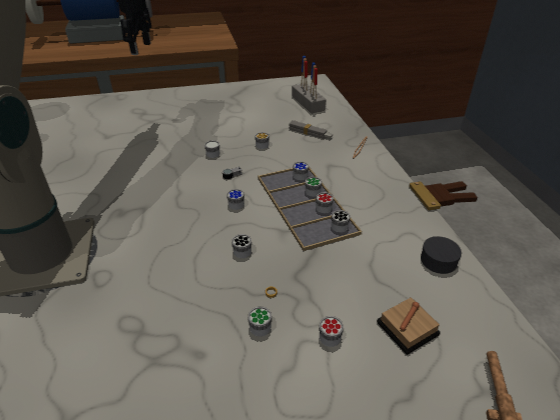

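The networks agree with both pictures. In scene, the loose pots are green (140,204), red (109,236), black (235,197) and blue (311,194). The tray mates from left to right are black (262,257), red (300,246), green (337,242) and blue (373,236). The gold pot (448,212) and the empty pot (412,181) are the decoys. Next I'll move toward the blue pot and turn the tool to the tray yaw.

servo_tool(increments=[[0,0,-0.1,-3,-3,0.5,0],[0,0,-0.2,-6,-6,1,0],[0,0,-0.3,-9,-9,2,0],[0,0,-0.4,-12,-12,3,0],[0,0,-0.5,-14.5,-15,4,0],[0,0,-0.589,-17,-18,5,0],[0,0,-0.589,-20,-21,6,0],[0,0,-0.589,-23,-24,7,0],[0,0,-0.589,-25.5,-27,8,0],[0,0,-0.589,-28,-29.5,8,0]])

```text
t: 1.83
position: [0.3959, 0.215, 0.1503]
tool_rot: [-3.141, -0.002, -2.954]
wrist_force: [0.9, -0.7, -1.7]
opening: 1.001
gripper_force: 0.0
```

```bash
cat > h.py <<'E'
from plant import robot
import numpy as np,cv2
from scipy.spatial.transform import Rotation as R
YAW=-2.954
def inc(target,yaw=YAW):
    s=robot.state();p=np.array(s['position']);r=R.from_euler('xyz',s['tool_rot'])
    rt=R.from_euler('xyz',[np.pi,0,yaw])
    print('t',round(s['t'],2),'pos',p.round(4),'inc cm',(r.inv().apply(np.array(target)-p)*100).round(2),'turn',(r.inv()*rt).as_rotvec().round(3),'open',round(s['opening'],2))
def look(names,cam='wrist',save=None):
    p,d=robot.read_camera(cam)
    if save: cv2.imwrite('pics/'+save,p[:,:,::-1])
    for n in names:
        print(n,[(np.round(r['position'],4).tolist(),round(r['conf'],2)) for r in robot.mark_of(n,cam)[:3]])
E
python3 -c "
from h import *
inc([.447,.084,.15])"
```

```text
t 1.83 pos [0.3959 0.215  0.1503] inc cm [ -2.58 -13.82   0.03] turn [-0.001 -0.002  0.   ] open 1.0
```

servo_tool(increments=[[0,0,0,-0.6,-3.5,0,0],[0,0,0,-1.3,-7,0,0],[0,0,0,-2,-10.5,0,0],[0,0,0,-2.6,-13.8,0,0],[0,0,0,-2.6,-13.8,0,0],[0,0,0,-2.6,-13.8,0,0],[0,0,0,-2.6,-13.8,0,0],[0,0,0,-2.6,-13.8,0,0],[0,0,0,-2.6,-13.8,0,0],[0,0,0,-2.6,-13.8,0,0]])

```text
t: 2.67
position: [0.4474, 0.0878, 0.1513]
tool_rot: [3.141, 0.0, -2.952]
wrist_force: [-0.3, -1.0, 0.8]
opening: 1.003
gripper_force: 0.0
```

```bash
cat >> h.py <<'E'
def circ(x,y,z=.036,cam='wrist',rad=.04):
    """own measure: centre of the pot top near (x,y) from depth points at height z"""
    s=robot.state();p,d=robot.read_camera(cam);c=robot.camera_params(cam)
    v,u=np.nonzero(d>0);Z=d[v,u]
    P=np.c_[(u-c['cx'])/c['fx']*Z,(v-c['cy'])/c['fy']*Z,Z]
    if cam=='wrist':
        H=c['hand_eye'];P=P@H[:3,:3].T+H[:3,3];P=R.from_euler('xyz',s['tool_rot']).apply(P)+s['position']
    else: P=R.from_euler('xyz',c['attitude']).apply(P)+c['xyz']
    m=(abs(P[:,2]-z)<.005)&(np.hypot(P[:,0]-x,P[:,1]-y)<rad)
    if m.sum()<20: print('circ none');return
    (cx,cy),r=cv2.minEnclosingCircle(P[m][:,:2].astype(np.float32)*1000)
    print('circ',round(cx/1000,4),round(cy/1000,4),'r mm',round(r,1),'n',m.sum(),'ztop',np.median(P[m][:,2]).round(4))
    return P
E
python3 -c "
from h import *
look(['blue_pot'],save='w1.png')
circ(.447,.084)
inc([.447,.084,.006])"
```

```text
blue_pot [([0.4521, 0.0888, 0.0026], 0.73)]
circ 0.451 0.0832 r mm 22.1 n 2563 ztop 0.0344
t 2.82 pos [0.4476 0.0872 0.1513] inc cm [ 0.12 -0.3  14.53] turn [0.    0.    0.001] open 1.0
```

View pics/w1.png

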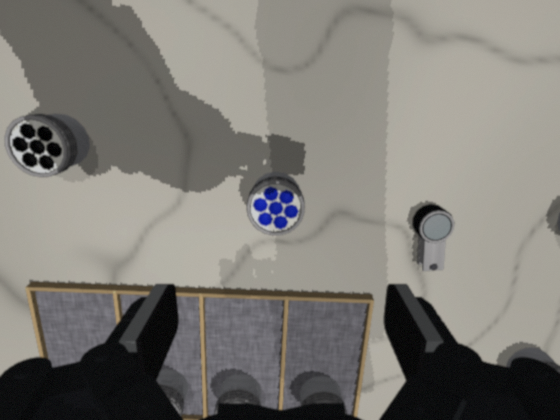

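The wrist view shows the blue pot at (275,206) between the fingers (u≈150 and 410). The tray's near lip runs from (30,285) to (372,297), and its dividers are at u≈117, 203 and 287. I'll use the lip to refine the bay centres, then descend on blue.

```bash
python3 -c "
from h import *
s=robot.state();c=robot.camera_params('wrist');H=c['hand_eye'];r=R.from_euler('xyz',s['tool_rot'])
im=cv2.imread('pics/w1.png')
def g(u,v,z=.01):
    o=r.apply(H[:3,3])+s['position'];w=r.apply(H[:3,:3]@np.array([(u-c['cx'])/c['fx'],(v-c['cy'])/c['fy'],1]))
    return (o+w*(z-o[2])/w[2])[:2]
# lip top edge columns: strongest brown start
pts=[]
for u in list(range(40,110,10))+list(range(210,365,10)):
    col=im[275:310,u].astype(int);sat=col[:,2]-col[:,0];v=275+np.average(np.arange(35),weights=np.clip(sat-25,0,None)+1e-6)
    pts.append(g(u,v))
P=np.array(pts);a,b=np.polyfit(P[:,1],P[:,0],1);yaw=-np.arctan(a);print('yaw',yaw,'resid mm',np.abs(P[:,0]-a*P[:,1]-b).max()*1000)
X=np.array([np.cos(yaw),np.sin(yaw)])
lr=[g(32,287),g(117,290),g(203,293),g(287,295),g(371,298)];print(np.round(lr,4))
m=g(203,293);Y=np.array([-X[1],X[0]])
for n,k in zip(['black','red','green','blue'],[-1.5,-.5,.5,1.5]): print(n,(m+.0385*X+k*.077*Y).round(4))
for n in [(.685,-.0615),(.6685,.013),(.6615,.085),(.6415,.166)]: print('from mate',(np.array(n)-.072*X).round(4))
inc([.451,.0832,.006],)
"
```

```text
yaw 0.14659992845944378 resid mm 0.29032824996266804
[[ 0.572  -0.1142]
 [ 0.5609 -0.0401]
 [ 0.5495  0.0353]
 [ 0.5374  0.1092]
 [ 0.5263  0.1837]]
black [ 0.6045 -0.0734]
red [0.5933 0.0028]
green [0.582 0.079]
blue [0.5708 0.1551]
from mate [ 0.6138 -0.072 ]
from mate [0.5973 0.0025]
from mate [0.5903 0.0745]
from mate [0.5703 0.1555]
t 2.82 pos [0.4476 0.0872 0.1513] inc cm [-0.26 -0.46 14.53] turn [0.    0.    0.001] open 1.0
```

servo_tool(increments=[[0,0,0.04,-0.3,-0.5,2,0],[0,0,0.04,-0.3,-0.5,5,0],[0,0,0.04,-0.3,-0.5,8,0],[0,0,0.04,-0.3,-0.5,11,0],[0,0,0.04,-0.3,-0.5,13,0],[0,0,0.04,-0.3,-0.5,14,0],[0,0,0.04,-0.3,-0.5,14.5,0],[0,0,0.04,-0.3,-0.5,14.5,0],[0,0,0.04,-0.3,-0.5,14.5,60],[0,0,0.04,-0.3,-0.5,14.5,60]], grip_force=30)

```text
t: 3.65
position: [0.4518, 0.0822, 0.0067]
tool_rot: [3.142, 0.0, -2.995]
wrist_force: [-0.8, 0.2, 0.8]
opening: 0.771
gripper_force: 0.0
```

servo_tool(increments=[[0,0,0,0,0,0,255],[0,0,0,0,0,0,255],[0,0,0,0,0,0,255],[0,0,0,0,0,0,255],[0,0,0,0,0,0,255],[0,0,0,0,0,-1,255],[0,0,0,0,0,-3,255],[0,0,0,0,0,-5,255],[0,0,0,0,0,-5,255],[0,0,0,0,0,-5,255]])

```text
t: 4.48
position: [0.4524, 0.0822, 0.0572]
tool_rot: [3.141, 0.003, -2.995]
wrist_force: [-0.6, 0.1, -0.2]
opening: 0.502
gripper_force: 30.7
```

```bash
sed -i 's/^YAW=.*/YAW=-2.995/' h.py; python3 -c "
from h import *
p,d=robot.read_camera('wrist');cv2.imwrite('pics/w2.png',p[:,:,::-1])
for a in [(.685,-.0615),(.6685,.013),(.6615,.085),(.6415,.166)]: circ(*a,z=.040)
inc([.5708,.1545,.06])"
```

```text
circ none
circ none
circ none
circ none
t 4.73 pos [0.4511 0.082  0.0556] inc cm [-12.91   5.41  -0.46] turn [-0.    -0.001  0.001] open 0.5
```

View pics/w2.png

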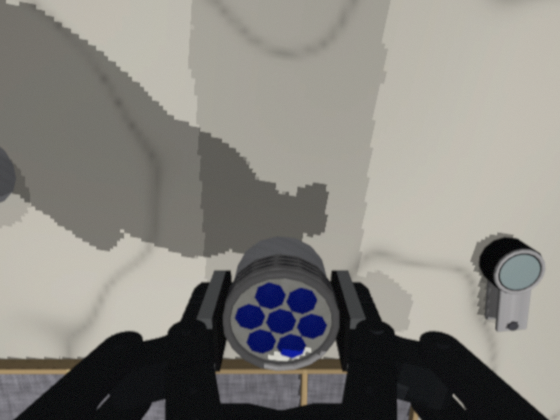

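The blue pot is held squarely at (281,320). Carrying it to the blue bay.

servo_tool(increments=[[0,0,0,-1,0.4,0,255],[0,0,0,-3,1.3,-0.4,255],[0,0,0,-6,2.5,-0.4,255],[0,0,0,-9,3.8,-0.4,255],[0,0,0,-11.5,4.8,-0.4,255],[0,0,0,-12.9,5.4,-0.4,255],[0,0,0,-12.9,5.4,-0.4,255],[0,0,0,-12.9,5.4,-0.4,255],[0,0,0,-12.9,5.4,-0.4,255],[0,0,0,-12.9,5.4,-0.4,255]])

```text
t: 5.57
position: [0.5697, 0.1533, 0.0598]
tool_rot: [-3.14, -0.002, -2.994]
wrist_force: [-0.2, 0.3, -0.6]
opening: 0.505
gripper_force: 30.7
```

```bash
python3 -c "
from h import *
for a in [(.685,-.0615),(.6685,.013),(.6615,.085)]: circ(*a,z=.040,cam='scene',rad=.03)
look(['blue_mate','blue_pot'],'scene','s2.png')
look(['red_mate'],'side');circ(.6415,.166,z=.04,cam='side',rad=.03);circ(.685,-.0615,z=.04,cam='side',rad=.03)
inc([.5708,.1545,.011])"
```

```text
circ 0.6812 -0.0618 r mm 23.6 n 291 ztop 0.0381
circ 0.6661 0.0158 r mm 23.3 n 269 ztop 0.0383
circ 0.6582 0.0879 r mm 23.6 n 256 ztop 0.0381
blue_mate [([0.645, 0.1689, -0.0008], 0.88)]
blue_pot [([0.5675, 0.1483, 0.0582], 0.9)]
red_mate [([0.6673, 0.015, 0.0021], 0.68)]
circ 0.6457 0.1644 r mm 24.3 n 125 ztop 0.0387
circ 0.6813 -0.0652 r mm 22.7 n 190 ztop 0.0387
t 6.07 pos [0.5713 0.1544 0.0604] inc cm [0.05 0.01 4.94] turn [-0.     0.     0.001] open 0.5
```

servo_tool(increments=[[0,0,0,0,0,1,255],[0,0,0,0,0,2.2,255],[0,0,0,0,0,3.4,255],[0,0,0,0,0,4.2,255],[0,0,0,0,0,4.6,255],[0,0,0,0,0,4.8,255],[0,0,0,0,0,4.85,255],[0,0,0,0,0,4.9,255],[0,0,0,0,0,4.95,255],[0,0,0,0,0,4.95,255]])

```text
t: 6.9
position: [0.5711, 0.1546, 0.0113]
tool_rot: [-3.142, -0.0, -2.994]
wrist_force: [-2.1, -0.2, 4.5]
opening: 0.502
gripper_force: 31.2
```

servo_tool(increments=[[0,0,0,0,0,0,200],[0,0,0,0,0,0,90],[0,0,0,0,0,0,70],[0,0,0,0,0,0,70],[0,0,0,0,0,0,70],[0,0,0,0,0,-1,70],[0,0,0,0,0,-3,70],[0,0,0,0,0,-6,50],[0,0,0,0,0,-9,0],[0,0,0,0,0,-11,0]])

```text
t: 7.73
position: [0.5722, 0.1552, 0.124]
tool_rot: [3.141, 0.003, -2.994]
wrist_force: [0.3, 0.4, 0.3]
opening: 0.999
gripper_force: 0.0
```

```bash
python3 -c "
from h import *
circ(.571,.155,z=.04,rad=.03)
inc([.4365,-.092,.14])"
```

```text
circ 0.5702 0.1534 r mm 22.1 n 3235 ztop 0.0385
t 7.78 pos [0.5742 0.156  0.1272] inc cm [ 17.25 -22.51  -1.46] turn [0.002 0.008 0.001] open 1.0
```

servo_tool(increments=[[0,0,0,2,-2.6,-1,0],[0,0,0,4.2,-5.5,-1.4,0],[0,0,0,6.4,-8.3,-1.4,0],[0,0,0,8.6,-11.2,-1.4,0],[0,0,0,10.8,-14.1,-1.4,0],[0,0,0,13,-17,-1.4,0],[0,0,0,15.2,-19.8,-1.4,0],[0,0,0,17.2,-22.5,-1.4,0],[0,0,0,17.2,-22.5,-1.4,0],[0,0,0,17.2,-22.5,-1.4,0]])

```text
t: 8.62
position: [0.4333, -0.0954, 0.1351]
tool_rot: [-3.141, -0.0, -2.999]
wrist_force: [0.9, -0.1, -0.0]
opening: 0.999
gripper_force: 0.0
```

```bash
cat >> h.py <<'E'
def aim(x,y,z,name=None):
    robot.read_camera('wrist');robot.read_camera('wrist');robot.read_camera('wrist')
    circ(x,y);s=robot.state()
    if name: look([name])
    inc([x,y,z])
E
python3 -c "
from h import *
aim(.4365,-.092,.0065,'black_pot')"
```

```text
circ 0.4377 -0.0917 r mm 22.0 n 2844 ztop 0.0344
black_pot [([0.4378, -0.0914, -0.0037], 0.71)]
t 8.92 pos [ 0.4349 -0.092   0.1349] inc cm [-0.15 -0.03 12.84] turn [0.    0.001 0.003] open 1.0
```

servo_tool(increments=[[0,0,0,-0.3,0,2,0],[0,0,0,-0.3,0,5,0],[0,0,0,-0.3,0,8,0],[0,0,0,-0.3,0,10.5,0],[0,0,0,-0.3,0,12,0],[0,0,0,-0.3,0,12.7,0],[0,0,0,-0.3,0,12.8,0],[0,0,0,-0.3,0,12.8,0],[0,0,0,-0.3,0,12.8,60],[0,0,0,-0.3,0,12.8,60]], grip_force=30)

```text
t: 9.75
position: [0.4378, -0.0927, 0.0074]
tool_rot: [-3.141, 0.001, -2.994]
wrist_force: [-0.4, 0.2, 0.3]
opening: 0.77
gripper_force: 0.0
```

servo_tool(increments=[[0,0,0,0,0,0,255],[0,0,0,0,0,0,255],[0,0,0,0,0,0,255],[0,0,0,0,0,0,255],[0,0,0,0,0,0,255],[0,0,0,0,0,-1,255],[0,0,0,0,0,-3,255],[0,0,0,0,0,-5.3,255],[0,0,0,0,0,-5.3,255],[0,0,0,0,0,-5.3,255]])

```text
t: 10.58
position: [0.4379, -0.0934, 0.0608]
tool_rot: [-3.141, 0.003, -2.996]
wrist_force: [0.2, 0.3, -1.6]
opening: 0.504
gripper_force: 30.9
```

```bash
python3 -c "
from h import *
robot.read_camera('wrist')
inc([.608,-.0735,.06])"
```

```text
t 10.63 pos [ 0.4372 -0.0934  0.06  ] inc cm [-1.718e+01 -5.200e-01  1.000e-02] turn [-0.     0.001 -0.   ] open 0.51
```

servo_tool(increments=[[0,0,0,-1.5,0,0,255],[0,0,0,-4.5,-0.1,0,255],[0,0,0,-8,-0.2,0,255],[0,0,0,-11.5,-0.3,0,255],[0,0,0,-14.5,-0.4,0,255],[0,0,0,-16.5,-0.5,0,255],[0,0,0,-17.2,-0.5,0,255],[0,0,0,-17.2,-0.5,0,255],[0,0,0,-17.2,-0.5,0,255],[0,0,0,-17.2,-0.5,0,255]])

```text
t: 11.47
position: [0.6057, -0.073, 0.0589]
tool_rot: [-3.141, -0.004, -2.994]
wrist_force: [0.1, -0.5, -1.4]
opening: 0.502
gripper_force: 30.9
```

```bash
python3 -c "
from h import *
for i in range(3): robot.read_camera('wrist')
inc([.608,-.0735,.0115])"
```

```text
t 11.62 pos [ 0.6068 -0.0731  0.0597] inc cm [-0.12 -0.06  4.82] turn [-0.    -0.001  0.   ] open 0.5
```

servo_tool(increments=[[0,0,0,0,0,1,255],[0,0,0,0,0,2.2,255],[0,0,0,0,0,3.4,255],[0,0,0,0,0,4.2,255],[0,0,0,0,0,4.5,255],[0,0,0,0,0,4.65,255],[0,0,0,0,0,4.75,255],[0,0,0,0,0,4.8,255],[0,0,0,0,0,4.85,255],[0,0,0,0,0,4.85,255]])

```text
t: 12.45
position: [0.6083, -0.0726, 0.0117]
tool_rot: [-3.141, 0.001, -2.995]
wrist_force: [-0.5, 0.5, -0.1]
opening: 0.506
gripper_force: 31.1
```

servo_tool(increments=[[0,0,0,0,0,0.04,255],[0,0,0,0,0,0.08,255],[0,0,0,0,0,0.08,255],[0,0,0,0,0,0.08,255],[0,0,0,0,0,0.08,255],[0,0,0,0,0,0.08,255],[0,0,0,0,0,0.08,255],[0,0,0,0,0,0.08,255],[0,0,0,0,0,0.08,255],[0,0,0,0,0,0.08,255]])

```text
t: 13.28
position: [0.6083, -0.0726, 0.0117]
tool_rot: [-3.141, 0.001, -2.995]
wrist_force: [-1.4, 0.4, 7.1]
opening: 0.503
gripper_force: 31.6
```

Contact. Releasing, then on to red.

servo_tool(increments=[[0,0,0,0,0,0,200],[0,0,0,0,0,0,90],[0,0,0,0,0,0,70],[0,0,0,0,0,0,70],[0,0,0,0,0,0,70],[0,0,0,0,0,-1,70],[0,0,0,0,0,-3,70],[0,0,0,0,0,-6,50],[0,0,0,0,0,-9,0],[0,0,0,0,0,-12,0]])

```text
t: 14.12
position: [0.6077, -0.0724, 0.1322]
tool_rot: [3.141, -0.0, -2.994]
wrist_force: [0.2, 0.5, 0.5]
opening: 1.005
gripper_force: 0.0
```

```bash
python3 -c "
from h import *
for i in range(3): robot.read_camera('wrist')
circ(.608,-.0735,z=.04,rad=.03)
inc([.562,-.356,.14])"
```

```text
circ 0.6087 -0.0737 r mm 22.0 n 3015 ztop 0.0384
t 14.32 pos [ 0.6085 -0.0728  0.1318] inc cm [  8.74 -27.34  -0.82] turn [-0.001  0.002  0.   ] open 1.0
```

servo_tool(increments=[[0,0,0,1,-3,-0.5,0],[0,0,0,2.1,-6.6,-0.8,0],[0,0,0,3.2,-10.2,-0.8,0],[0,0,0,4.4,-13.8,-0.8,0],[0,0,0,5.6,-17.4,-0.8,0],[0,0,0,6.8,-21,-0.8,0],[0,0,0,7.9,-24.6,-0.8,0],[0,0,0,8.7,-27.3,-0.8,0],[0,0,0,8.7,-27.3,-0.8,0],[0,0,0,8.7,-27.3,-0.8,0]])

```text
t: 15.15
position: [0.5598, -0.3576, 0.1364]
tool_rot: [3.14, -0.003, -2.999]
wrist_force: [0.8, 1.8, 0.7]
opening: 1.001
gripper_force: 0.0
```

```bash
python3 -c "
from h import *
aim(.562,-.356,.0065,'red_pot')"
```

```text
circ 0.5597 -0.3544 r mm 22.0 n 2852 ztop 0.0344
red_pot [([0.5592, -0.3488, 0.0018], 0.76)]
t 15.45 pos [ 0.5625 -0.3536  0.1384] inc cm [ 0.08 -0.24 13.19] turn [ 0.001 -0.     0.003] open 1.0
```

servo_tool(increments=[[0,0,0,0.2,-0.1,2,0],[0,0,0,0.2,-0.1,5,0],[0,0,0,0.2,-0.1,8,0],[0,0,0,0.2,-0.1,10.5,0],[0,0,0,0.2,-0.1,12.2,0],[0,0,0,0.2,-0.1,13,0],[0,0,0,0.2,-0.1,13.1,0],[0,0,0,0.2,-0.1,13.1,0],[0,0,0,0.2,-0.1,13.1,60],[0,0,0,0.2,-0.1,13.1,60]], grip_force=30)

```text
t: 16.28
position: [0.5613, -0.3571, 0.0091]
tool_rot: [-3.14, 0.002, -2.994]
wrist_force: [-0.6, 0.0, -0.2]
opening: 0.767
gripper_force: 0.0
```

servo_tool(increments=[[0,0,0,0,0,0,255],[0,0,0,0,0,0,255],[0,0,0,0,0,0,255],[0,0,0,0,0,0,255],[0,0,0,0,0,0,255],[0,0,0,0,0,-1.5,255],[0,0,0,0,0,-4,255],[0,0,0,0,0,-7,255],[0,0,0,0,0,-8.3,255],[0,0,0,0,0,-8.3,255]])

```text
t: 17.12
position: [0.5626, -0.3577, 0.0948]
tool_rot: [-3.137, 0.006, -2.995]
wrist_force: [0.9, -0.5, -0.7]
opening: 0.509
gripper_force: 30.8
```

```bash
python3 -c "
from h import *
robot.read_camera('wrist');robot.read_camera('wrist')
inc([.5945,.0035,.09])"
```

```text
t 17.22 pos [ 0.5598 -0.357   0.0906] inc cm [-8.710e+00  3.515e+01  3.000e-02] turn [-0.001 -0.     0.   ] open 0.5
```

servo_tool(increments=[[0,0,0,-0.5,2,0,255],[0,0,0,-1.4,5.5,0,255],[0,0,0,-2.3,9,0,255],[0,0,0,-3.1,12.7,0,255],[0,0,0,-4,16.4,0,255],[0,0,0,-4.9,20,0,255],[0,0,0,-5.8,23.6,0,255],[0,0,0,-6.7,27.2,0,255],[0,0,0,-7.6,30.8,0,255],[0,0,0,-8.3,33.5,0,255]])

```text
t: 18.05
position: [0.5918, -0.0092, 0.0889]
tool_rot: [3.139, -0.003, -2.992]
wrist_force: [0.5, 1.3, -0.8]
opening: 0.501
gripper_force: 30.8
```

servo_tool(increments=[[0,0,0,-0.3,1.1,0,255],[0,0,0,-0.4,1.6,0,255],[0,0,0,-0.4,1.6,0,255],[0,0,0,-0.4,1.6,1,255],[0,0,0,-0.4,1.6,2,255],[0,0,0,-0.4,1.6,3,255],[0,0,0,-0.4,1.6,3.5,255],[0,0,0,-0.4,1.6,3.5,255],[0,0,0,-0.4,1.6,3.5,255],[0,0,0,-0.4,1.6,3.5,255]])

```text
t: 18.88
position: [0.5949, 0.0032, 0.0556]
tool_rot: [3.141, 0.0, -2.995]
wrist_force: [0.2, 0.6, 0.0]
opening: 0.508
gripper_force: 30.8
```

```bash
python3 -c "
from h import *
for i in range(3): robot.read_camera('wrist')
inc([.5945,.0035,.0116])"
```

```text
t 19.03 pos [0.5951 0.0033 0.056 ] inc cm [0.06 0.02 4.44] turn [-0.     0.001  0.001] open 0.5
```

servo_tool(increments=[[0,0,0,0,0,1,255],[0,0,0,0,0,2,255],[0,0,0,0,0,3,255],[0,0,0,0,0,3.8,255],[0,0,0,0,0,4.1,255],[0,0,0,0,0,4.25,255],[0,0,0,0,0,4.35,255],[0,0,0,0,0,4.4,255],[0,0,0,0,0,4.45,255],[0,0,0,0,0,4.45,255]])

```text
t: 19.87
position: [0.5933, 0.0031, 0.0126]
tool_rot: [-3.14, -0.002, -2.994]
wrist_force: [-7.8, -2.1, 19.2]
opening: 0.505
gripper_force: 32.6
```

Contact is firm, so I'll ease up slightly, release and check.

servo_tool(increments=[[0,0,0,0,0,-0.1,255],[0,0,0,0,0,-0.1,255],[0,0,0,0,0,-0.1,200],[0,0,0,0,0,-0.1,90],[0,0,0,0,0,-0.1,70],[0,0,0,0,0,-0.1,70],[0,0,0,0,0,-1,70],[0,0,0,0,0,-3,70],[0,0,0,0,0,-6,50],[0,0,0,0,0,-9,0]])

```text
t: 20.7
position: [0.594, 0.0034, 0.1017]
tool_rot: [3.141, -0.002, -2.994]
wrist_force: [0.8, -0.4, -0.1]
opening: 0.924
gripper_force: 0.0
```

```bash
python3 -c "
from h import *
for i in range(3): robot.read_camera('wrist')
circ(.5945,.0035,z=.04,rad=.03)
inc([.4375,-.3015,.14])"
```

```text
circ 0.5943 0.0022 r mm 22.2 n 3799 ztop 0.0384
t 20.9 pos [0.5954 0.0032 0.1021] inc cm [ 20.07 -27.83  -3.82] turn [-0.     0.002  0.   ] open 1.0
```

Red stands flat at the same height as the others. Green next.

servo_tool(increments=[[0,0,0,1.5,-2.1,-2,0],[0,0,0,3.6,-5,-3.8,0],[0,0,0,5.8,-8,-3.8,0],[0,0,0,8,-11.1,-3.8,0],[0,0,0,10.2,-14.2,-3.8,0],[0,0,0,12.4,-17.3,-3.8,0],[0,0,0,14.6,-20.4,-3.8,0],[0,0,0,16.8,-23.5,-3.8,0],[0,0,0,18.9,-26.3,-3.8,0],[0,0,0,20.1,-27.8,-3.8,0]])

```text
t: 21.73
position: [0.4326, -0.3055, 0.1373]
tool_rot: [3.141, -0.005, -3.0]
wrist_force: [-0.3, -0.8, -0.4]
opening: 1.002
gripper_force: 0.0
```

```bash
python3 -c "
from h import *
for i in range(5): robot.read_camera('wrist')
aim(.4375,-.3015,.0065,'green_pot')"
```

```text
circ 0.4371 -0.302 r mm 22.1 n 2814 ztop 0.0344
green_pot [([0.4362, -0.3007, -0.0066], 0.85)]
t 22.28 pos [ 0.4372 -0.3003  0.139 ] inc cm [-0.   -0.13 13.25] turn [0.    0.    0.003] open 1.0
```

servo_tool(increments=[[0,0,0,0,-0.15,2,0],[0,0,0,0,-0.15,5,0],[0,0,0,0,-0.15,8,0],[0,0,0,0,-0.15,10.5,0],[0,0,0,0,-0.15,12.3,0],[0,0,0,0,-0.15,13,0],[0,0,0,0,-0.15,13.2,0],[0,0,0,0,-0.15,13.2,0],[0,0,0,0,-0.15,13.2,60],[0,0,0,0,-0.15,13.2,60]], grip_force=30)

```text
t: 23.12
position: [0.4377, -0.3031, 0.0082]
tool_rot: [-3.14, 0.002, -2.994]
wrist_force: [0.3, -0.1, 0.3]
opening: 0.771
gripper_force: 0.0
```

servo_tool(increments=[[0,0,0,0,0,0,255],[0,0,0,0,0,0,255],[0,0,0,0,0,0,255],[0,0,0,0,0,0,255],[0,0,0,0,0,0,255],[0,0,0,0,0,-1.5,255],[0,0,0,0,0,-4,255],[0,0,0,0,0,-7,255],[0,0,0,0,0,-8.3,255],[0,0,0,0,0,-8.3,255]])

```text
t: 23.95
position: [0.4388, -0.3037, 0.0932]
tool_rot: [-3.138, 0.005, -2.995]
wrist_force: [0.7, 0.2, -1.0]
opening: 0.503
gripper_force: 30.8
```

```bash
python3 -c "
from h import *
for i in range(3): robot.read_camera('wrist')
inc([.586,.078,.09])"
```

```text
t 24.1 pos [ 0.4362 -0.3028  0.0896] inc cm [-20.39  35.48  -0.06] turn [ 0.    -0.001  0.   ] open 0.5
```

servo_tool(increments=[[0,0,0,-1,1.7,0,255],[0,0,0,-2.8,4.8,0,255],[0,0,0,-4.6,8,0,255],[0,0,0,-6.4,11.2,0,255],[0,0,0,-8.2,14.3,0,255],[0,0,0,-10,17.4,0,255],[0,0,0,-11.8,20.5,0,255],[0,0,0,-13.6,23.6,0,255],[0,0,0,-15.4,26.8,0,255],[0,0,0,-17,29.6,0,255]])

```text
t: 24.93
position: [0.5613, 0.0177, 0.0886]
tool_rot: [3.141, -0.002, -2.993]
wrist_force: [0.6, 1.1, -0.2]
opening: 0.506
gripper_force: 30.8
```

servo_tool(increments=[[0,0,0,-1.5,2.6,0,255],[0,0,0,-2.8,4.8,0,255],[0,0,0,-3.4,5.9,0,255],[0,0,0,-3.4,5.9,0,255],[0,0,0,-3.4,5.9,1,255],[0,0,0,-3.4,5.9,2,255],[0,0,0,-3.4,5.9,3,255],[0,0,0,-3.4,5.9,3.5,255],[0,0,0,-3.4,5.9,3.5,255],[0,0,0,-3.4,5.9,3.5,255]])

```text
t: 25.77
position: [0.5861, 0.0775, 0.0544]
tool_rot: [-3.141, -0.001, -2.995]
wrist_force: [-0.6, 1.2, -0.6]
opening: 0.507
gripper_force: 30.8
```

```bash
python3 -c "
from h import *
for i in range(4): robot.read_camera('wrist')
inc([.586,.078,.0108])"
```

```text
t 25.97 pos [0.587  0.0784 0.0555] inc cm [ 0.11 -0.03  4.47] turn [0.    0.001 0.   ] open 0.51
```

servo_tool(increments=[[0,0,0,0,0,1,255],[0,0,0,0,0,2,255],[0,0,0,0,0,3,255],[0,0,0,0,0,3.8,255],[0,0,0,0,0,4.1,255],[0,0,0,0,0,4.2,255],[0,0,0,0,0,4.3,255],[0,0,0,0,0,4.35,255],[0,0,0,0,0,4.35,255],[0,0,0,0,0,4.35,255]])

```text
t: 26.8
position: [0.5855, 0.0782, 0.012]
tool_rot: [-3.141, -0.002, -2.994]
wrist_force: [-4.8, -1.2, 7.2]
opening: 0.504
gripper_force: 31.8
```

Gentle contact. Releasing and retreating.

servo_tool(increments=[[0,0,0,0,0,0,200],[0,0,0,0,0,0,90],[0,0,0,0,0,0,70],[0,0,0,0,0,0,70],[0,0,0,0,0,0,70],[0,0,0,0,0,-1,70],[0,0,0,0,0,-3,70],[0,0,0,0,0,-6,70],[0,0,0,0,0,-9,70],[0,0,0,0,0,-12,0]])

```text
t: 27.63
position: [0.5863, 0.0785, 0.1332]
tool_rot: [3.141, -0.0, -2.994]
wrist_force: [0.3, 0.2, -0.5]
opening: 0.844
gripper_force: 0.0
```

servo_tool(increments=[[0,0,0,2,0,-3,0],[0,0,0,5,0,-6,0],[0,0,0,8,0,-9,0],[0,0,0,10,0,-10,0],[0,0,0,10,0,-10,0],[0,0,0,10,0,-10,0],[0,0,0,10,0,-10,0],[0,0,0,10,0,-10,0],[0,0,0,10,0,-10,0],[0,0,0,10,0,-10,0]])

```text
t: 28.47
position: [0.4879, 0.064, 0.2307]
tool_rot: [3.141, -0.001, -2.994]
wrist_force: [-1.5, 1.0, 0.4]
opening: 1.0
gripper_force: 0.0
```

```bash
python3 -c "
from h import *
look([],'wrist','w3.png');p,d=robot.read_camera('side');cv2.imwrite('pics/s3.png',cv2.resize(p[130:270,200:400,::-1],(800,560)))
for a in [(.608,-.0735),(.5945,.003),(.586,.078),(.5705,.154),(.681,-.063),(.6665,.0145),(.659,.087),(.644,.166)]: circ(*a,z=.04,rad=.03)
print(robot.state()['t'])"
```

```text
circ 0.6088 -0.0736 r mm 22.3 n 1311 ztop 0.0383
circ 0.5939 0.0017 r mm 22.5 n 1317 ztop 0.0382
circ 0.5853 0.077 r mm 21.9 n 1282 ztop 0.0383
circ 0.5698 0.1532 r mm 22.2 n 1316 ztop 0.0383
circ none
circ 0.6651 0.0131 r mm 22.1 n 1110 ztop 0.0382
circ 0.6575 0.0859 r mm 22.1 n 1106 ztop 0.0381
circ 0.6447 0.1651 r mm 22.3 n 1103 ztop 0.0381
28.9667
```

View pics/w3.png

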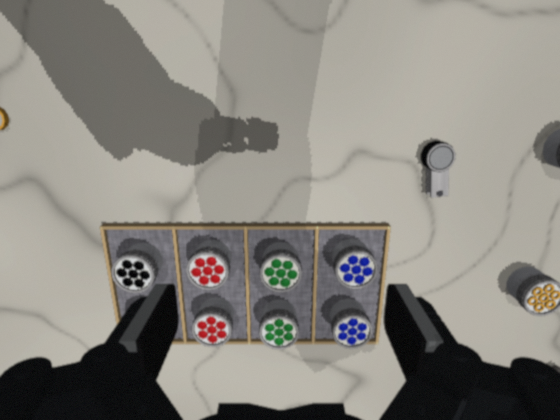

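View pics/s3.png

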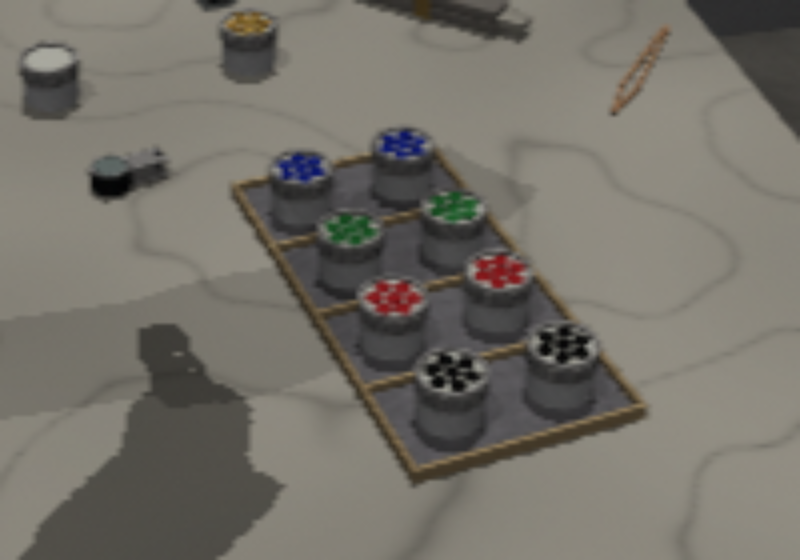

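Both pictures show each loose pot flat in its bay in front of its mate; in the wrist view they are black (135,272), red (208,270), green (281,270) and blue (355,267). The mates and the decoys have not moved.

```bash
python3 -c "
from plant import robot
print(robot.finish_job())"
```

```text
the job is handed in; nothing more can be done
None
```

All four loose pots were set down flat in front of their colour mates with the mates and decoys undisturbed, and I handed the job in at about 29 s; no verdict was returned.

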